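# Wedge a die set open at its loading station

### The arm

A 6-joint arm with a two-finger parallel gripper is mounted at the origin on a cart in front of the work surface, level with it; the furniture and walls round the work are solid. World frame = base frame: x ahead of the robot, y to its left, z up, the work surface at z = 0. Lengths are in m, angles in rad, forces in N, time in s.
With the tool pointing down it reaches from about 0.35 to 0.725 m from the base axis. Payload 4.3 kg.
Tool frame: the origin (TCP) lies midway between the tips of the shut fingers; the grasp point (between the pads) lies ctrl.hold_point_z behind it (ctrl.hold_point_z is the distance from the TCP to the grasp point, in m); z points along the fingers, y is the line along which they close (so a half turn about z gives the same grasp; the last joint's range is limited). The gripper opens to 85 mm and grips with 20 to 120 N. Pads are 22 mm wide; open, the fingers measure 114 mm over their backs; the gripper's body (76 mm by 85 mm) begins 54 mm behind the grasp point. The pads swing forward as they close: fully open they stand 13 mm farther back than shut.
Start: joints at [-1.411, 0.377, 0.081, 1.274, 0, 1.46], TCP at [0.153, -0.554, 0.231] pointing down, gripper open.
Joint ranges: [-2.72, 2.72], [-0.84, 1.66], [-1.02, 1.22], [-1.77, 2.12], [-1.37, 1.28], [-3.14, 3.14]. Speed limits (rad/s): [2.57, 2.57, 3.14, 3.14, 3.14, 3.14].

### API

Orientations are given as a unit quaternion [w, x, y, z].
In Python, from workcell import ctrl, optics, ticket, finder gives the robot as it stands.
- The arm moves only by the tool move_arm, never from a script. Its argument "rows" is a list of rows, each a list of 4 numbers: the shift along the world's x, y, z in units of 40 mm (1.0 is 40 mm), then the turn about the world's z in units of 6 degrees (1.0 is 6 degrees). In form: [[x, y, z, roll], ...]. A call has 1 to 20 rows; each row shifts and turns the commanded pose from where the row before left it; what a row does not reach is not made up. A row lasts 1/12 s, in which the tool goes at most 41.7 mm and 7.16 degrees, less where a joint would pass 70% of its speed; a pose out of reach is approached as far as the arm can. A call is refused whole if a number of a shift passes 1 or a number of a turn 1, either way. A call with a gripper value outside its range is refused whole. "jaw" is the opening, from -1 (shut) to 1 (fully open), set as the call begins (left out, the last holds). The fingers move at their own pace and stop on an object; "squeeze" is the grip in N (left out, the last holds). Time passes only in rows, so rows that do not move let the fingers close. It gives the time, the measured TCP pose, the force, the opening and the grip force at its end, in the units of the state.
- ctrl.get_state(): the state, without advancing time (a new reading comes with each control period).
- optics.get_image(name): name is "scene" or "top" or "wrist"; returns the picture (480x640x3 uint8, red, green, blue); there is no depth.
- optics.get_calibration(name): a dict with "camera_matrix" (3x3 intrinsics, pixels), "cam_to_world" (4x4, takes a point from camera to world coordinates); the wrist camera has in their place "tool_from_camera" (4x4, takes a point from camera to tool coordinates, whose origin is the TCP and whose axes are the flange's). Camera axes: x right, y down, z forward; pixel columns grow to the right and rows downward; lengths in m; the calibration is good to about 2 mm. A picture is of the moment at which its call begins: read the wrist's pose just before it. get_calibration takes no time and is no camera call.
- ticket.close_job(): hands the job in; it is judged then, once.
Trained networks look in the newest picture that a camera, given by its name, has taken for a name from the list of things; names that differ only in an ending like _2 or _b are one class to them, and where a whole thing is asked for, a point or a joint stands for the part that bears it (a point fixed in the world has none). Each returns a list of dicts, best first, with "p" (0 to 1); they miss things now and then, are a little off and sometimes report something else, mostly with a low value. They report only what shows in the picture. A call takes as long as a camera call.
- finder.spot_in(thing, camera): "uv" ([column, row] in pixels, amid what is visible of it).
- finder.trace(thing, camera): "region" (480x640 bool, what is visible of it) and "uv" ([column, row] in pixels, amid what is visible of it).
The state is a dict: "clock": time; "joints": joint angles; "joint_vel": joint speeds; "tau": joint torques, N m; "tcp_pos": TCP position; "tcp_rot": TCP orientation; "contact_force": force on the tool from outside, world axes, zero at the start; "wrist_torque": the same for the moment, N m; "gripper_width": finger opening in m; "grasp_force": force on a finger pad.
Only numpy, scipy, OpenCV 4.12 (cv2) and the standard library are available. Lean on these libraries where they do the work, as an engineer would, in place of code of your own. Each camera call takes 0.05 s, during which the arm holds its last target. There are 200 camera calls.

### The job

Slide the small two-pillar die set along the fence of its board, flat and without lifting it, out of the black corner marks and squarely into the red ones. Then push the wooden wedge, thin end first and flat on the bottom plate, into the open front of the die set until the top plate just lifts off its stops by about 4 mm, so that a strap could be slipped in. The program finishes while the gripper is still holding the wedge there; only the wedge carries the top plate, and the things round about stay where they are.

Things in the scene. Friction and masses are not known exactly. Their poses are not given: they have to be found in the camera images.
- board: Fixed light wooden board, 190 (x) x 290 (y) x 12 mm thick, turned a little, on mats 3 mm thick that cover the bench here. Origin: centre of its underside; z up, x towards the fence, y along the fence. The aluminium fence, 12 mm thick, stands 14 mm above the board near its far edge, its front face at x = +73 mm.
- work_mark: Red tape corners on the board that frame the loading station, left or right of the black ones. Origin: centre of the framed foot of the die set, on the board's top face, 11 mm towards the fence from the board's origin; same axes as the board. No height.
- park_mark: Black tape corners on the board that frame the parking station where the die set stands at the start; origin and axes as for the red ones, 110 to 140 mm away along the fence.
- die: Loose die set, 0.8 to 1 kg, its weight centred at x = +13 mm. Origin: centre of the underside of its bottom plate; x to its back, which faces the fence (2 mm off when in a mark), y along the fence, z up. Bottom plate 120 (x) x 96 (y) x 12 mm; push it by the plate's edges, whose sides stand 6 mm proud of the top plate. Two pillars at x = +8, y = +-33 mm rise to z = 56 mm.
- die_top (a joint): Lift of the die set's top plate (0.34 kg, 84 mm wide, 12 mm thick, x = -26 to +60 mm of the die set) on the pillars, in m: 0 = down on its stops, grows as it rises, at most 0.014. It sinks by its own weight. In front of it a flange of the bottom plate, 34 mm long, lies open.
- mouth (a point): Middle of the lower front edge of the top plate (die set frame x = -26, y = 0, z = 27 mm plus the lift); axes as the die set's. Below it the mouth is 15 mm high when shut, and free for 56 mm inwards over 50 mm of width (pillar feet, 16 mm across, to either side, a block at the back).
- wear_strip: Dark steel strip, 8 x 84 x 4.5 mm, let into the underside of the top plate along its front edge: the wedge bears on its lower front edge. Moves with the top plate; origin at the die set's x = 0, y = 0, z = 27 mm plus the lift.
- wedge: Loose brown wooden wedge, 110 (x) x 28 mm (y), 55 g, lying on the mat. Origin: centre of its flat underside; x points to the thin end (nose at x = +55 mm, 11 mm thick); the top rises evenly 1 in 4 to the heel (x = -55 mm, 38.5 mm thick). 31 mm thick at x = -25 mm, good to grip across. Flat on the bottom plate it meets the top plate when the nose is 16 mm inside; every 4 mm more lift it 1 mm.
- spool: Bystander: sand-coloured thread spool, 43 mm across, 52 mm high, origin centre of its foot.
- tape: Bystander: yellow tape measure, 56 x 109 x 34 mm, origin centre of its underside.
- dye: Bystander: brown dye bottle with black cap, 34 mm across, 74 mm high, origin centre of its foot.

How it is judged:
On the way, in this order (a step that is already met when the one before it is completed fails the run):
1. the die set stands in the red corners, shut (x of die in the frame of work_mark between -0.008 and 0.008 m and y of die in the frame of work_mark between -0.008 and 0.008 m and angle between the x axis of die and the x axis of work_mark, either way round below 0.07 rad and value of joint die_top below 0.001 m and linear speed of die below 0.02 m/s), for 0.2 s.
2. the wedge has lifted the top plate just off its stops (x of die in the frame of work_mark between -0.008 and 0.008 m and y of die in the frame of work_mark between -0.008 and 0.008 m and angle between the x axis of die and the x axis of work_mark, either way round below 0.07 rad and value of joint die_top between 0.0015 and 0.0075 m and contact force between wedge and wear_strip above 0.8 N), for 0.2 s.
At the end, for the whole second after the job is handed in: The die set stands flat in the red corners (within 8 mm and 4 degrees); its top plate is 1.5 to 7.5 mm off its stops, carried by the wedge, which lies flat on the bottom plate (within 3 mm, 6 degrees); the gripper still touches the wedge and the robot does not touch the die set (all of step 2 and angle between wedge's own z axis and vertical below 0.1 rad and z of wedge in the frame of die between 0.009 and 0.015 m and contact force between the fingers and wedge above 0.5 N and contact force between each of the arm, the fingers and die below 0.3 N and angle between die's own z axis and vertical below 0.05 rad and linear speed of wedge below 0.02 m/s); the arm keeps its last pose, push and grip.
It fails at once if the die set is lifted off the board or tipped (z of die in the frame of board above 0.017 m or angle between die's own z axis and vertical above 0.08 rad).
It fails at once if the top plate is raised away from the loading station (value of joint die_top above 0.0015 m and horizontal distance between die and work_mark above 0.015 m).
It fails at once if the top plate is forced up far beyond the few millimetres (value of joint die_top above 0.011 m).
It fails at once if a bystander is disturbed (distance of any of spool, tape, dye from where it was at the start of the episode above 0.015 m).
It also fails if it takes over 61 s, if anything falls off the work surface, if the arm or the gripper's body presses on something with over 40 N, if the wrist force passes 120 N, or if a joint passes its speed limit or range.

## Working session

There is one attempt and no reset: what is moved stays moved. The work goes in short steps, Python scripts to look and compute and a tool call to move; the robot and the scene stay as the last step left them, time stands still between calls to the robot, and variables do not carry over. Pictures are saved under pics/ and viewed, at most 10 in all, crops included, and the job is handed in when it is done.

Besides the shell and the picture viewer there is one more tool, called after "Request:" by a JSON object that holds its "method" and its "body". move_arm: Moves the arm, as the interface text tells. Its arguments: {"type":"object","properties":{"rows":{"type":"array","items":{"type":"array","items":{"type":"number"}}},"jaw":{"type":"number"},"squeeze":{"type":"number"}},"required":["rows"]}

```bash
ls; mkdir -p pics; cat > h.py <<'E'
import numpy as np, cv2
from workcell import ctrl, optics, ticket, finder
def save(name,f):
    im=optics.get_image(name); cv2.imwrite('pics/'+f,im[:,:,::-1]); return im
def cam(name):
    c=optics.get_calibration(name); K=np.array(c['camera_matrix'])
    if 'cam_to_world' in c: T=np.array(c['cam_to_world'])
    else:
        s=ctrl.get_state(); w,x,y,z=s['tcp_rot']
        from scipy.spatial.transform import Rotation as R
        T=np.eye(4);T[:3,:3]=R.from_quat([x,y,z,w]).as_matrix();T[:3,3]=s['tcp_pos'];T=T@np.array(c['tool_from_camera'])
    return K,T
def onz(K,T,uv,z):
    uv=np.atleast_2d(uv).astype(float); d=np.c_[uv,np.ones(len(uv))]@np.linalg.inv(K).T@T[:3,:3].T
    o=T[:3,3]; return o+d*((z-o[2])/d[:,2])[:,None]
def proj(K,T,P):
    P=np.atleast_2d(P); c=(P-T[:3,3])@T[:3,:3]; q=c@K.T; return q[:,:2]/q[:,2:]
E
python3 - <<'E'
from h import *
print(ctrl.get_state(), ctrl.hold_point_z)
for n in ['scene','top']:
    save(n,n+'0.png'); K,T=cam(n); print(n,K.round(1).tolist(),T.round(3).tolist())
    for t in ['board','work_mark','park_mark','die','die_top','wear_strip','wedge','spool','tape','dye']:
        r=finder.spot_in(t,n)
        print(t,[(np.round(d['uv'],1).tolist(),round(d['p'],2),onz(K,T,d['uv'],0.015).round(3)[0,:2].tolist()) for d in r[:2]])
E
```

```text
pics
{'clock': 0.0, 'joints': array([-1.41128218e+00,  3.78055293e-01,  7.96321355e-02,  1.27438239e+00,
       -6.55359855e-07,  1.46052264e+00]), 'joint_vel': array([ 0.00047077,  0.00063322, -0.00153032,  0.0004576 ,  0.00139015,
        0.00135138]), 'tau': array([ 9.03128021e-04, -4.63604307e+01,  2.69874716e+01,  2.09641998e-02,
        1.64197036e-04,  2.56056765e-06]), 'tcp_pos': array([ 0.15317006, -0.55355397,  0.23036771]), 'tcp_rot': array([-1.00429962e-03,  9.90915103e-01,  1.34485124e-01, -2.50588661e-05]), 'contact_force': array([ 0.38306762, -0.10723401, -1.51099539]), 'wrist_torque': array([ 0.01258198, -0.02815861,  0.01696677]), 'grasp_force': 0.0, 'gripper_width': 0.08524000116825765} 0.0187
scene [[461.0, 0.0, 320.5], [0.0, 461.0, 239.7], [0.0, 0.0, 1.0]] [[-0.839, -0.352, 0.414, 0.295], [-0.543, 0.56, -0.625, 0.402], [-0.012, -0.75, -0.661, 0.629], [0.0, 0.0, 0.0, 1.0]]
board [([344.9, 306.2], 0.69, [0.549, -0.054])]
work_mark [([365.5, 326.0], 0.51, [0.499, -0.036])]
park_mark [([385.4, 281.5], 0.41, [0.517, -0.144])]
die [([355.7, 254.6], 0.62, [0.598, -0.178]
[... 296 characters left out ...]
.3, 325.9], 0.83, [0.774, 0.138])]
top [[456.9, 0.0, 322.4], [0.0, 456.9, 238.3], [0.0, 0.0, 1.0]] [[-0.008, -0.995, 0.095, 0.531], [-1.0, 0.01, 0.021, -0.155], [-0.022, -0.095, -0.995, 1.123], [0.0, 0.0, 0.0, 1.0]]
board [([301.3, 270.9], 0.74, [0.558, -0.08])]
work_mark [([273.1, 295.4], 0.65, [0.5, -0.012])]
park_mark []
die [([339.2, 259.1], 0.71, [0.586, -0.172]), ([396.1, 202.6], 0.52, [0.723, -0.313])]
die_top [([334.9, 253.2], 0.83, [0.6, -0.162]), ([337.5, 258.6], 0.74, [0.587, -0.168])]
wear_strip []
wedge [([434.0, 303.4], 0.76, [0.478, -0.397])]
spool [([394.8, 202.6], 0.67, [0.723, -0.31])]
tape [([280.9, 170.0], 0.7, [0.808, -0.03])]
dye [([207.2, 188.5], 0.54, [0.764, 0.153])]
```

```bash
python3 - <<'E'
import cv2
a=cv2.imread('pics/top0.png')[140:370,150:490]; cv2.imwrite('pics/t0c.png',cv2.resize(a,None,fx=2.35,fy=2.35,interpolation=cv2.INTER_CUBIC))
a=cv2.imread('pics/scene0.png')[130:430,130:530]; cv2.imwrite('pics/s0c.png',cv2.resize(a,None,fx=2,fy=2,interpolation=cv2.INTER_CUBIC))
E
```

```text
(no output)
```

View pics/t0c.png

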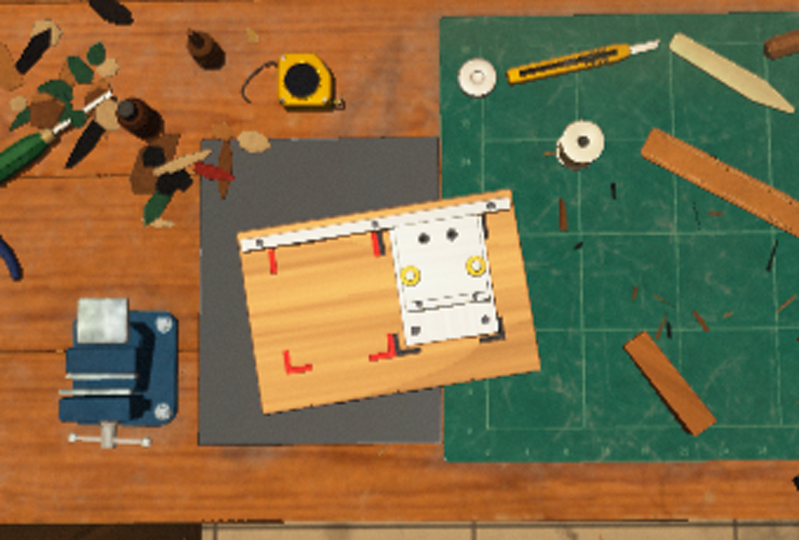

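View pics/s0c.png

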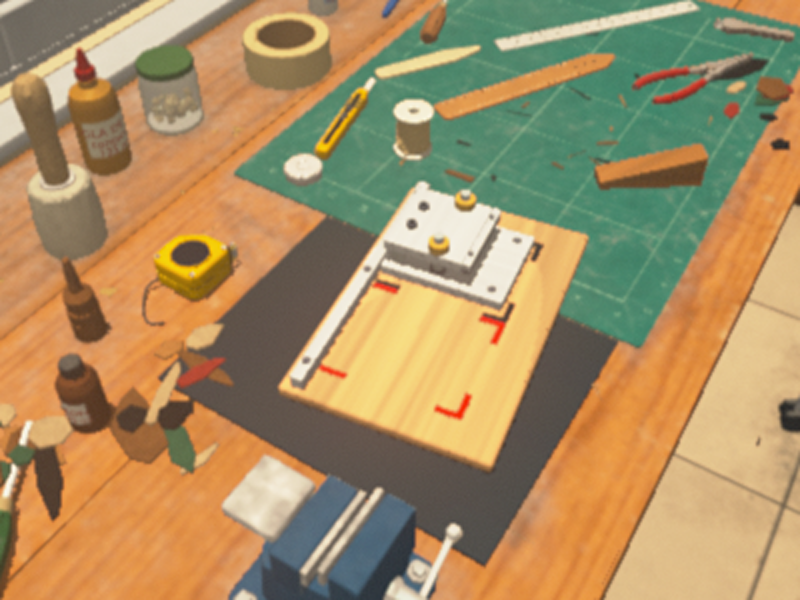

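Top view: the die set stands at crop (445,280) in the black corners, with the red corners left at about (330,310). The wedge is at (670,385), its nose pointing up-left. Scene view confirms the thin end is at (600,175).

```bash
cat > fit.py <<'E'
from h import *
from scipy.optimize import minimize
def box(x0,x1,y0,y1,z0,z1): return np.array([[x,y,z] for x in(x0,x1) for y in(y0,y1) for z in(z0,z1)])
W=np.array([[55,-14,0],[55,14,0],[55,-14,11],[55,14,11],[-55,-14,0],[-55,14,0],[-55,-14,38.5],[-55,14,38.5]])/1e3
D=[box(-.06,.06,-.048,.048,0,.012),box(-.026,.06,-.042,.042,.012,.039)]
B=[box(-.095,.095,-.145,.145,0,.012)]
S=4
def sil(K,T,parts,p):
    m=np.zeros((480*S//2,640*S//2),np.uint8)
    c,s=np.cos(p[3]),np.sin(p[3]); R=np.array([[c,-s,0],[s,c,0],[0,0,1]])
    for P in parts:
        q=proj(K,T,P@R.T+p[:3]); h=cv2.convexHull(((q+.5)*S/2-.5).astype(np.float32))
        cv2.fillPoly(m,[np.round(h*16).astype(np.int32)],255,shift=4)
    return m>0
def fit(views,parts,p0,fz=True):
    big=[(K,T,cv2.resize(r.astype(np.uint8),None,fx=S/2,fy=S/2,interpolation=cv2.INTER_NEAREST)>0) for K,T,r in views]
    def cost(q):
        p=np.array(p0,float); p[:len(q)]+= 0
        p=np.array([q[0],q[1],q[2] if fz else p0[2],q[3]*10])
        return sum(1-(lambda m:(m&r).sum()/(m|r).sum())(sil(K,T,parts,p)) for K,T,r in big)
    q0=np.array([p0[0],p0[1],p0[2],p0[3]/10]); best=None
    for d in (.012,.005,.002):
        sx=np.vstack([q0]+[q0+d*e for e in np.eye(4)])
        r=minimize(cost,q0,method='Nelder-Mead',options=dict(initial_simplex=sx,maxiter=300,xatol=1e-5,fatol=1e-5)); q0=r.x
    return np.array([q0[0],q0[1],q0[2] if fz else p0[2],q0[3]*10]),r.fun
E
python3 - <<'E'
from fit import *
V={}
regs={}
for n in ['scene','top']:
    im=optics.get_image(n); K,T=cam(n); V[n]=(K,T,im)
    for t in ['wedge','die','board']:
        r=finder.trace(t,n)
        if r: regs[t,n]=r[0]['region']; print(t,n,r[0]['p'],r[0]['uv'],r[0]['region'].sum())
    hsv=cv2.cvtColor(im,cv2.COLOR_RGB2HSV)
    red=((hsv[...,0]<6)|(hsv[...,0]>174))&(hsv[...,1]>170)&(hsv[...,2]>110)
    nn,lab,st,ce=cv2.connectedComponentsWithStats(red.astype(np.uint8),connectivity=8)
    for i in range(1,nn):
        w=onz(K,T,ce[i],.015)[0]
        if st[i,4]>5 and .35<w[0]<.72 and -.3<w[1]<.2: 
            print('red',n,st[i].tolist(),w.round(4)[:2])
np.savez('reg.npz',**{a+'_'+b:v for (a,b),v in regs.items()})
cs=np.array([[238,234],[511,191],[541,370],[264,413]])/2.35+[150,140]
K,T,_=V['top']; c=onz(K,T,cs,.015); print('board corners',c.round(4)[:,:2].tolist(), c.mean(0))
yb=np.arctan2(*( (c[0]-c[1])+(c[3]-c[2]))[[0,1]]); print('yaw of y axis rel',-yb)
vw=lambda t:[(V[n][0],V[n][1],regs[t,n]) for n in V if (t,n) in regs]
for y in (np.radians(30),):
    print('wedge',fit(vw('wedge'),[W],[.47,-.4,.003,y]),fit(vw('wedge'),[W],[.47,-.4,.003,y],False))
for fz in (True,False): print('die',fit(vw('die'),D,[.575,-.17,.015,-yb],fz))
E
```

```text
wedge scene 0.65 [460.3, 214.9] 944
die scene 0.66 [356.6, 253.4] 3070
board scene 0.87 [345.1, 307.8] 9675
red scene [318, 271, 10, 5, 19] [ 0.6249 -0.1013]
red scene [371, 288, 11, 13, 39] [ 0.517 -0.112]
red scene [219, 310, 22, 13, 96] [0.7049 0.0695]
red scene [290, 313, 12, 5, 13] [0.61   0.0077]
red scene [358, 328, 7, 11, 19] [ 0.4976 -0.0186]
red scene [348, 334, 7, 3, 8] [ 0.5096 -0.0072]
wedge top 0.83 [430.7, 301.3] 560
die top 0.91 [336.7, 257.9] 2023
board top 0.83 [299.5, 269.4] 6965
red top [233, 209, 17, 8, 73] [0.702  0.0703]
red top [308, 239, 4, 10, 22] [ 0.6245 -0.0999]
red top [265, 247, 3, 9, 20] [0.6065 0.0069]
red top [307, 282, 11, 11, 42] [ 0.5156 -0.1099]
red top [271, 289, 12, 10, 38] [ 0.5009 -0.0156]
board corners [[0.6357, 0.0422], [0.6776, -0.242], [0.4929, -0.2693], [0.4514, 0.0144]] [ 0.56442172 -0.1136835   0.015     ]
yaw of y axis rel 0.14576871955033396
wedge (array([ 0.4818027 , -0.39728473,  0.00192469,  0.60927471]), np.float64(0.23801448064605968)) (array([ 0.48203517, -0.39588101,  0.003     ,  0.64224308]), np.float64(0.21515015616135102))
die (array([ 0.58633544, -0.17004809,  0.01536259,  0.13923623]), np.float64(0.09479861771649056))
die (array([ 0.58629099, -0.17046592,  0.015     ,  0.13713077]), np.float64(0.09469421827828894))
```

Request:
{"method": "move_arm", "body": {"rows": [[0.71,0.47,-0.15,0.87],[0.71,0.47,-0.15,0.87],[0.71,0.47,-0.15,0.87],[0.71,0.47,-0.15,0.87],[0.71,0.47,-0.15,0.87],[0.71,0.47,-0.15,0.87],[0.71,0.47,-0.15,0.87],[0.71,0.47,-0.15,0.87],[0.71,0.47,-0.15,0.87],[0.71,0.47,-0.15,0.87],[0.71,0.47,-0.15,0.87],[0.71,0.47,-0.15,0.87],[0.71,0.47,-0.15,0.87],[0.71,0.47,-0.15,0.87],[0.71,0.47,-0.15,0.87],[0.71,0.47,-0.15,0.87],[0,0,0,0],[0,0,0,0],[0,0,0,0]], "jaw": 0.3}}

```text
clock: 3.08
tcp_pos: [0.6073, -0.2535, 0.1351]
tcp_rot: [-0.0, 0.65, 0.76, -0.0]
contact_force: [0.5, -0.5, -0.3]
gripper_width: 0.0554
grasp_force: 0.0
```

```bash
python3 - <<'E'
from h import *
s=ctrl.get_state(); print(s['clock'],s['tcp_pos'].round(4),s['tcp_rot'].round(4),s['joints'].round(2),s['gripper_width'])
K,T=cam('wrist'); print(K.round(1).tolist(),np.array(optics.get_calibration('wrist')['tool_from_camera']).round(3).tolist())
np.savez('w1.npz',T=T,K=K); save('wrist','w1.png')
E
```

```text
3.0833 [ 0.6073 -0.2535  0.1351] [-2.000e-04  6.497e-01  7.602e-01 -3.000e-04] [-0.49  0.59  0.17  1.15 -0.    0.92] 0.05538465460877598
[[353.8, 0.0, 314.4], [0.0, 353.8, 238.9], [0.0, 0.0, 1.0]] [[-0.0, -0.962, -0.273, 0.069], [1.0, -0.0, 0.0, 0.0], [-0.001, -0.273, 0.962, -0.142], [0.0, 0.0, 0.0, 1.0]]
```

View pics/w1.png

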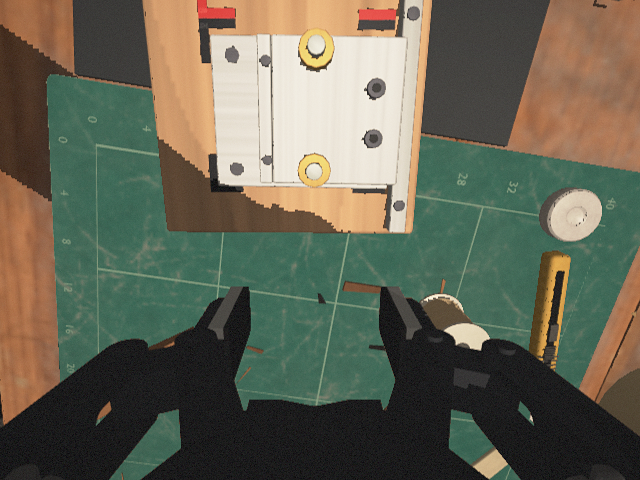

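The wrist view shows the die set's bottom plate with front corners at (211,36) and (217,186), the board's near corners at (168,232) and (412,233), and red marks at the top. The fingers are clear of everything.

```bash
python3 - <<'E'
from h import *
d=np.load('w1.npz');K,T=d['K'],d['T']
print('plate',onz(K,T,[[211,36],[217,186],[387,186]],.027).round(4)[:,:2].tolist())
print('board',onz(K,T,[[168,232],[412,233]],.015).round(4)[:,:2].tolist())
print('red',onz(K,T,[[199,27],[360,20],[360,29]],.015).round(4)[:,:2].tolist())
E
```

```text
plate [[0.5229, -0.1342], [0.5344, -0.2281], [0.6527, -0.2094]]
board [[0.4971, -0.2711], [0.6819, -0.2428]]
red [[0.5112, -0.1277], [0.615, -0.1072], [0.616, -0.1124]]
```

Request:
{"method": "move_arm", "body": {"rows": [[0,0,-0.7,0],[0,0,-0.7,0],[0,0,-0.7,0],[0,0,-0.5,0],[0,0,-0.2,0],[0,0,-0.1,0],[0,0,-0.07,0],[0,0,0,0],[0,0,0,0]]}}

```text
clock: 3.88
tcp_pos: [0.6087, -0.2543, 0.0182]
tcp_rot: [0.001, 0.65, 0.76, 0.0]
contact_force: [-0.0, -0.0, 0.3]
gripper_width: 0.0558
grasp_force: 0.0
```

Request:
{"method": "move_arm", "body": {"rows": [[0,0,-0.05,0],[-0.022,0.148,0,0],[-0.022,0.148,0,0],[-0.022,0.148,0,0],[-0.015,0.099,0,0],[-0.015,0.099,0,0],[-0.015,0.099,0,0],[-0.015,0.099,0,0],[-0.015,0.099,0,0]]}}

```text
clock: 4.63
tcp_pos: [0.6023, -0.2164, 0.0148]
tcp_rot: [0.001, 0.65, 0.76, -0.0]
contact_force: [1.3, -4.2, -0.3]
gripper_width: 0.0554
grasp_force: 2.2
```

Request:
{"method": "move_arm", "body": {"rows": [[-0.018,0.124,0,0],[-0.018,0.124,0,0],[-0.018,0.124,0,0],[-0.018,0.124,0,0],[-0.018,0.124,0,0],[-0.018,0.124,0,0],[-0.018,0.124,0,0],[-0.018,0.124,0,0],[-0.018,0.124,0,0],[-0.018,0.124,0,0],[-0.018,0.124,0,0],[-0.018,0.124,0,0],[-0.018,0.124,0,0],[-0.018,0.124,0,0],[-0.018,0.124,0,0],[-0.018,0.124,0,0],[0,0,0,0],[0,0,0,0]]}}

```text
clock: 6.13
tcp_pos: [0.5901, -0.1351, 0.0145]
tcp_rot: [-0.001, 0.649, 0.761, 0.001]
contact_force: [0.2, -1.3, 0.3]
gripper_width: 0.0555
grasp_force: 0.3
```

```bash
python3 - <<'E'
from fit import *
for n in ['top','scene']:
    save(n,n+'1.png')
vs=[]
for n in ['top','scene']:
    K,T=cam(n); r=finder.trace('die',n)
    if r: vs.append((K,T,r[0]['region'])); print(n,r[0]['p'],r[0]['uv'])
p,f=fit(vs,D,[.574,-.09,.015,.145],False); print(p,f)
s=p[:2]-[.566,-.1136]; c,si=np.cos(.148),np.sin(.148); print('board frame',c*s[0]+si*s[1],-si*s[0]+c*s[1])
K,T=cam('wrist'); np.savez('w2.npz',T=T,K=K); save('wrist','w2.png')
a=cv2.imread('pics/top1.png')[210:330,230:390]; cv2.imwrite('pics/t1c.png',cv2.resize(a,None,fx=4,fy=4,interpolation=cv2.INTER_CUBIC))
E
```

```text
scene 0.75 [338.2, 292.2]
[ 0.57241538 -0.0765787   0.015       0.178517  ] 0.04736354001059884
board frame 0.01180442161197607 0.03567056566503692
```

View pics/w2.png

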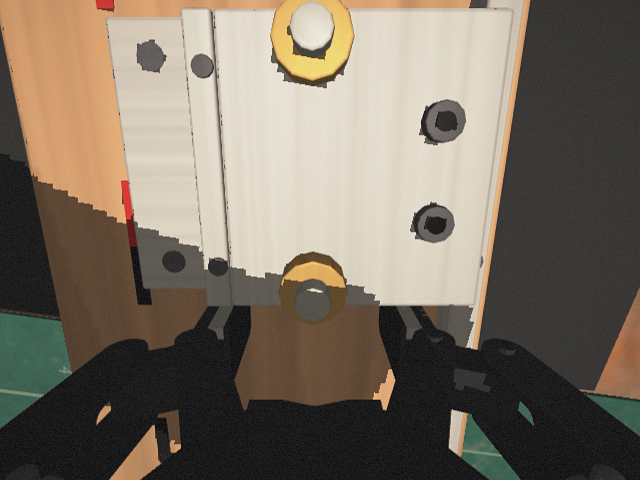

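Request:
{"method": "move_arm", "body": {"rows": [[-0.018,0.124,0,0],[-0.018,0.124,0,0],[-0.018,0.124,0,0],[-0.012,0.08,0,0],[-0.009,0.06,0,0],[-0.006,0.04,0,0],[0,0,0,0],[0,0,0,0]]}}

```text
clock: 7.05
tcp_pos: [0.5871, -0.1138, 0.0146]
tcp_rot: [-0.0, 0.649, 0.76, 0.0]
contact_force: [-0.2, -1.2, -0.2]
gripper_width: 0.0556
grasp_force: 0.3
```

```bash
python3 - <<'E'
from fit import *
vs=[]
for n in ['top','scene']:
    im=save(n,n+'2.png'); K,T=cam(n)
    hsv=cv2.cvtColor(im,cv2.COLOR_RGB2HSV)
    red=((hsv[...,0]<6)|(hsv[...,0]>174))&(hsv[...,1]>170)&(hsv[...,2]>110)
    nn,lab,st,ce=cv2.connectedComponentsWithStats(red.astype(np.uint8),connectivity=8)
    for i in range(1,nn):
        w=onz(K,T,ce[i],.015)[0]
        if st[i,4]>3 and .45<w[0]<.65 and -.15<w[1]<.1: print('red',n,st[i].tolist(),w.round(4)[:2])
    r=finder.trace('die',n)
    if r: vs.append((K,T,r[0]['region'])); print(n,r[0]['p'],r[0]['uv'])
p,f=fit(vs,D,[.57,-.056,.015,.145],False); print(p,f)
s=p[:2]-[.566,-.1136]; c,si=np.cos(.148),np.sin(.148); print('board frame',c*s[0]+si*s[1],-si*s[0]+c*s[1])
a=cv2.imread('pics/scene2.png')[235:365,250:420]; b=cv2.imread('pics/top2.png')[210:340,220:390]
cv2.imwrite('pics/c2.png',cv2.resize(np.hstack([a,b]),None,fx=2.35,fy=2.35,interpolation=cv2.INTER_CUBIC))
E
```

```text
red scene [376, 291, 6, 10, 23] [ 0.5116 -0.1077]
red scene [290, 313, 6, 4, 7] [0.6149 0.0085]
red scene [297, 316, 5, 2, 6] [0.6035 0.0066]
red scene [348, 330, 16, 9, 29] [ 0.501  -0.0142]
scene 0.68 [333.7, 292.8]
[ 0.56962091 -0.05484861  0.015       0.16443715] 0.04311961004874387
board frame 0.012244827374570635 0.05757517248181577
```

View pics/c2.png

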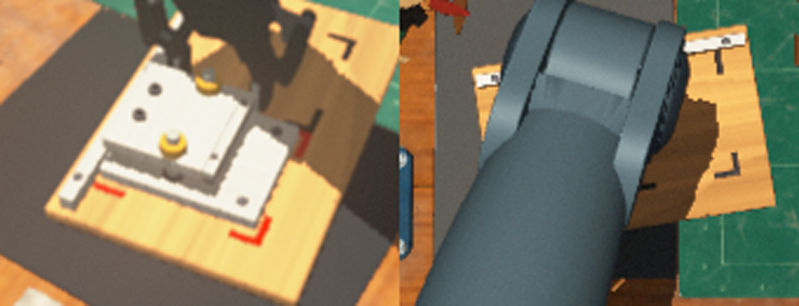

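Request:
{"method": "move_arm", "body": {"rows": [[0.037,-0.247,0,0],[0.05,-0.34,0,0],[0.06,-0.4,0.1,0],[0,-0.1,0.8,0],[0,-0.1,0.9,0],[-0.27,-0.49,0.7,-0.88],[-0.27,-0.49,0.5,-0.88],[-0.27,-0.49,0.3,-0.88],[-0.28,-0.49,0.3,-0.88],[-0.29,-0.5,0.3,-0.88],[-0.29,-0.5,0.2,-0.88],[-0.29,-0.5,0,-0.88],[-0.29,-0.5,0,-0.88],[-0.29,-0.5,0,-0.88],[-0.29,-0.5,0,-0.88],[-0.29,-0.5,0,-0.88],[-0.29,-0.5,0,-0.88],[0,0,0,0],[0,0,0,0],[0,0,0,0]], "jaw": 1}}

```text
clock: 8.92
tcp_pos: [0.4565, -0.4011, 0.1787]
tcp_rot: [0.0, 0.952, 0.306, 0.0]
contact_force: [-0.3, -0.4, 0.1]
gripper_width: 0.0852
grasp_force: 0.0
```

```bash
python3 - <<'E'
from fit import *
s=ctrl.get_state(); print(s['tcp_pos'],s['joints'].round(2))
vs=[]
for n in ['top','scene']:
    im=save(n,n+'3.png'); K,T=cam(n)
    for t in ('work_mark',): 
        r=finder.trace(t,n); print(t,[(d['p'],d['uv']) for d in r[:1]])
    r=finder.trace('die',n)
    if r: vs.append((K,T,r[0]['region'])); print(n,r[0]['p'],r[0]['uv'])
for v in [vs]+[[x] for x in vs]:
    p,f=fit(v,D,[.57,-.056,.015,.145],False)
    s=p[:2]-[.566,-.1136]; c,si=np.cos(.148),np.sin(.148); print(p,f,'board frame',c*s[0]+si*s[1],-si*s[0]+c*s[1])
a=cv2.imread('pics/scene3.png')[250:365,260:400]; b=cv2.imread('pics/top3.png')[215:315,240:380]
cv2.imwrite('pics/c3.png',np.hstack([cv2.resize(a,(400,330),interpolation=cv2.INTER_CUBIC),cv2.resize(b,(400,330),interpolation=cv2.INTER_CUBIC)]))
K,T=cam('wrist'); save('wrist','w3.png'); r=finder.trace('wedge','wrist'); print([(d['p'],d['uv'],d['region'].sum()) for d in r])
m=(np.load('reg.npz'));
np.savez('w3.npz',T=T,K=K,r=r[0]['region'])
ims=[(K,T,r[0]['region'])]
for n in('top','scene'):
    K,T=cam(n); ims.append((K,T,m['wedge_'+n]))
print(fit(ims[:1],[W],[.48,-.397,.003,.62],False)); print(fit(ims,[W],[.48,-.397,.003,.62]))
E
```

```text
[ 0.45646836 -0.40108243  0.17873238] [-0.83  0.46  0.07  1.18  0.    1.69]
work_mark [(0.52, [272.3, 295.0])]
top 0.82 [290.5, 265.6]
work_mark [(0.66, [363.7, 327.3])]
scene 0.58 [331.9, 295.2]
[ 0.56883576 -0.05551137  0.015       0.14891207] 0.08121030446611843 board frame 0.011370523466386744 0.05703544686476131
[ 0.56796374 -0.05587419  0.015       0.15632227] 0.03290260827949265 board frame 0.010454534497102931 0.056805173378994066
[ 0.56989844 -0.05552695  0.015       0.16731274] 0.04175352157160006 board frame 0.012419285958620513 0.05686332789026233
[(0.68, [330.8, 197.9], np.int64(4499))]
(array([ 0.48174094, -0.39815345,  0.003     ,  0.61739483]), np.float64(0.03323083562604523))
(array([ 0.48204635, -0.39811464,  0.00160884,  0.62297277]), np.float64(0.27065419750536157))
```

View pics/c3.png

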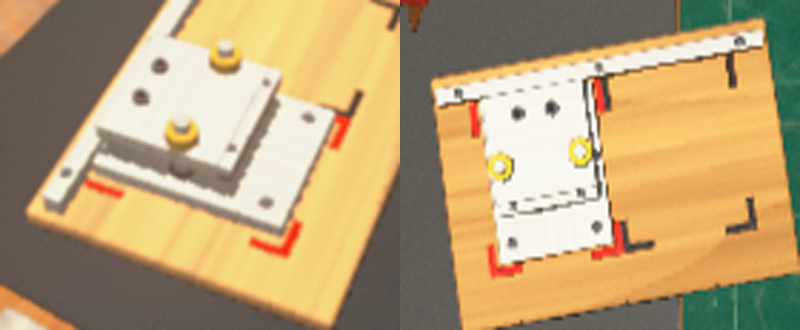

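View pics/w3.png

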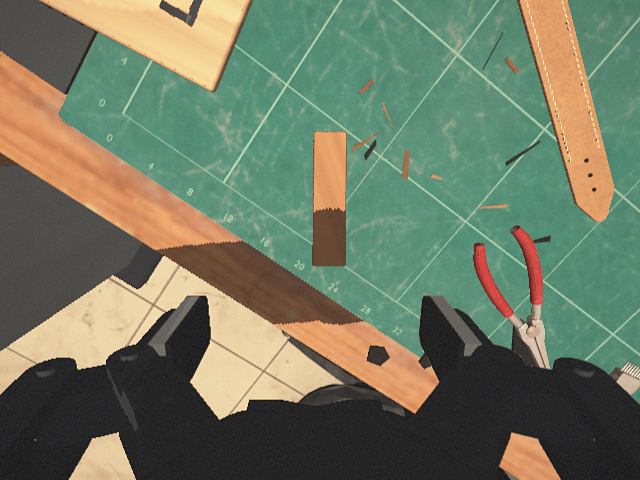

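The die set sits squarely in the red corners. In the wrist view the wedge lies upright at columns 313–347, nose at row 131 and heel at row 266, about 12 mm to the right of the tool's axis. The pliers are well clear of the fingers.

Request:
{"method": "move_arm", "body": {"rows": [[0.06,-0.15,-0.5,0],[0.065,-0.14,-0.8,0],[0,0,-0.8,0],[0,0,-0.8,0],[0,0,-0.6,0],[0,0,-0.35,0],[0,0,-0.2,0],[0,0,-0.1,0],[0,0,0,0],[0,0,0,0],[0,0,0,0]]}}

```text
clock: 10.23
tcp_pos: [0.4627, -0.4129, 0.0141]
tcp_rot: [0.001, 0.952, 0.306, 0.001]
contact_force: [0.7, -0.1, 1.6]
gripper_width: 0.0855
grasp_force: 0.0
```

Request:
{"method": "move_arm", "body": {"rows": [[0,0,-0.15,0],[0,0,0,0],[0,0,0,0]]}}

```text
clock: 10.48
tcp_pos: [0.4617, -0.4118, 0.0066]
tcp_rot: [0.0, 0.952, 0.306, -0.0]
contact_force: [-0.0, -1.0, -0.5]
gripper_width: 0.0858
grasp_force: 0.0
```

Request:
{"method": "move_arm", "body": {"rows": [[0,0,0,0],[0,0,0,0],[0,0,0,0],[0,0,0,0],[0,0,0,0],[0,0,0,0],[0,0,0,0],[0,0,0,0],[0,0,0,0],[0,0,0,0],[0,0,0,0],[0,0,0,0]], "jaw": -1, "squeeze": 50}}

```text
clock: 11.48
tcp_pos: [0.4619, -0.4121, 0.0068]
tcp_rot: [0.0, 0.952, 0.306, 0.0]
contact_force: [-0.2, 0.3, 2.2]
gripper_width: 0.0271
grasp_force: 50.8
```

Request:
{"method": "move_arm", "body": {"rows": [[0,0,0.3,0],[0,0,0.6,0],[0,0,0.7,0],[-0.03,0.5,0.5,-0.3],[-0.03,0.72,0,-0.42],[-0.03,0.72,0,-0.42],[-0.04,0.72,0,-0.42],[-0.04,0.72,0,-0.42],[-0.04,0.72,0,-0.42],[-0.04,0.72,0,-0.42],[-0.04,0.72,0,-0.42],[-0.04,0.72,0,-0.42],[-0.04,0.72,0,-0.42],[-0.04,0.72,0,-0.42],[-0.04,0.72,0,-0.42],[0,0,0,0],[0,0,0,0],[0,0,0,0]]}}

```text
clock: 12.98
tcp_pos: [0.4437, -0.0753, 0.0904]
tcp_rot: [0.0, 0.999, 0.054, -0.0]
contact_force: [-1.2, 0.5, -0.6]
gripper_width: 0.0274
grasp_force: 50.4
```

```bash
python3 - <<'E'
from fit import *
s=ctrl.get_state(); print(s['clock'],s['tcp_pos'],s['tcp_rot'],s['joints'].round(2),s['contact_force'])
K,T=cam('wrist'); save('wrist','w4.png'); R={}
for t in('wedge','die'):
    r=finder.trace(t,'wrist'); print(t,[(d['p'],d['uv'],d['region'].sum()) for d in r]); 
    if r: R[t]=r[0]['region']
np.savez('w4.npz',T=T,K=K,**R)
z=s['tcp_pos'][2]-.0037
if 'wedge' in R: print('wedge',fit([(K,T,R['wedge'])],[W],[.469,-.07,z,.149],False))
if 'die' in R: print('die',fit([(K,T,R['die'])],D,[.5688,-.0555,.015,.149],False))
E
```

```text
12.9833 [ 0.44368398 -0.07532302  0.09038331] [ 2.63420396e-04  9.98564764e-01  5.35566950e-02 -1.54207590e-04] [-0.31  0.23 -0.51  0.83 -0.    2.73] [-1.1929726   0.49540702 -0.56014872]
wedge [(0.74, [315.2, 253.1], np.int64(22011))]
die [(0.86, [302.8, 61.5], np.int64(23299))]
wedge (array([ 0.46829655, -0.07334949,  0.08668331,  0.10503289]), np.float64(0.08824108113705798))
die (array([ 0.57100988, -0.05685158,  0.015     ,  0.17559364]), np.float64(0.10577796678973928))
```

View pics/w4.png

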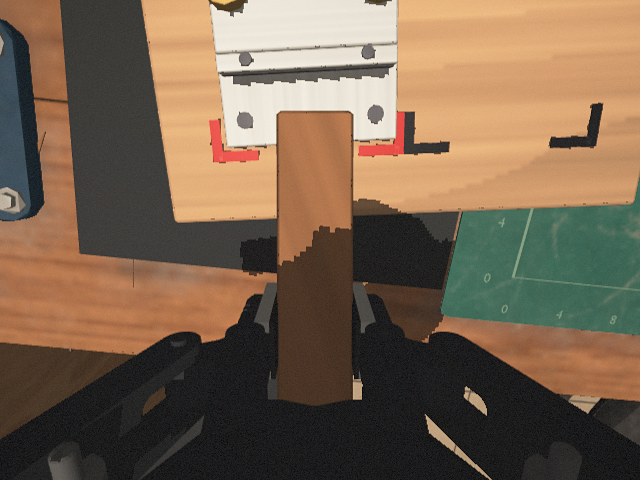

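The held wedge spans columns 277–353 with its nose at row 112. The plate's front corners are near (228,147) and (393,138), inside the red marks with a few pixels of gap, so the yaw needs about +0.05 rad.

```bash
python3 - <<'E'
from h import *
d=np.load('w4.npz');K,T=d['K'],d['T']
p=onz(K,T,[[228,147],[393,138]],.027)[:,:2]; v=p[0]-p[1]; yaw=np.arctan2(-v[0],v[1]); print(p,np.linalg.norm(v),yaw)
for y in (yaw,.150):
    x=np.array([np.cos(y),np.sin(y)]); c=p.mean(0)+.06*x; print('die',c)
    for nose in (-.046,.006): print(nose,'TCP', c+(nose-.055-.0243)*x)
print('lip',onz(K,T,[[220,73],[395,64]],.042)[:,:2])
print('red',onz(K,T,[[221,152],[397,146]],.015)[:,:2])
n=onz(K,T,[[278,112],[352,112]],.0904-.0037+.011)[:,:2]; print('nose',n,n.mean(0)-ctrl.get_state()['tcp_pos'][:2])
E
```

```text
[[ 0.50336827 -0.02064026]
 [ 0.51806611 -0.11196695]] 0.09250183888943253 0.15956868241679173
die [ 0.56995495 -0.05677006]
-0.046 TCP [ 0.44624677 -0.07667928]
0.006 TCP [ 0.49758616 -0.06841687]
die [ 0.57004346 -0.05733732]
-0.046 TCP [ 0.44615044 -0.07606191]
0.006 TCP [ 0.49756654 -0.06829113]
lip [[ 0.53902772 -0.01875045]
 [ 0.55226747 -0.10391299]]
red [[ 0.49947354 -0.01383063]
 [ 0.51410596 -0.11765648]]
nose [[ 0.52074261 -0.05433672]
 [ 0.52358105 -0.08073806]] [0.07815837 0.0085692 ]
```

Request:
{"method": "move_arm", "body": {"rows": [[0.03,-0.015,-0.3,0.22],[0.03,-0.015,-0.5,0.21],[0,0,-0.35,0],[0,0,-0.17,0],[0,0,-0.05,0],[0,0,0,0],[0,0,0,0],[0,0,0,0]]}}

```text
clock: 13.8
tcp_pos: [0.447, -0.0767, 0.0366]
tcp_rot: [0.0, 0.997, 0.076, 0.001]
contact_force: [-0.4, -0.7, -0.9]
gripper_width: 0.0272
grasp_force: 50.4
```

Request:
{"method": "move_arm", "body": {"rows": [[0,0,-0.05,0],[0,0,-0.05,0],[0,0,-0.025,0],[0,0,0,0],[0,0,0,0]]}}

```text
clock: 14.22
tcp_pos: [0.4461, -0.0763, 0.0307]
tcp_rot: [0.0, 0.997, 0.076, -0.0]
contact_force: [0.1, 0.0, -0.5]
gripper_width: 0.0273
grasp_force: 50.5
```

Request:
{"method": "move_arm", "body": {"rows": [[0,0,-0.025,0],[0,0,-0.015,0],[0,0,0,0],[0,0,0,0]]}}

```text
clock: 14.55
tcp_pos: [0.4459, -0.0764, 0.0297]
tcp_rot: [0.0, 0.997, 0.076, -0.0]
contact_force: [-3.4, 0.2, 5.4]
gripper_width: 0.0271
grasp_force: 51.4
```

Request:
{"method": "move_arm", "body": {"rows": [[0,0,0.01,0],[0.099,0.015,0,0],[0.099,0.015,0,0],[0.099,0.015,0,0],[0.099,0.015,0,0],[0.099,0.015,0,0],[0.099,0.015,0,0],[0.099,0.015,0,0],[0.099,0.015,0,0],[0,0,0,0],[0,0,0,0]]}}

```text
clock: 15.47
tcp_pos: [0.4772, -0.0718, 0.0302]
tcp_rot: [0.001, 0.997, 0.076, -0.001]
contact_force: [-5.5, 0.4, 10.4]
gripper_width: 0.0274
grasp_force: 51.9
```

Request:
{"method": "move_arm", "body": {"rows": [[0,0,0.012,0],[0,0,0,0],[0.04,0.006,0,0],[0.04,0.006,0,0],[0.04,0.006,0,0],[0,0,0,0],[0,0,0,0]]}}

```text
clock: 16.05
tcp_pos: [0.4807, -0.0711, 0.0303]
tcp_rot: [0.001, 0.997, 0.075, -0.002]
contact_force: [-8.0, -0.5, 13.7]
gripper_width: 0.0273
grasp_force: 52.3
```

```bash
cat > look.py <<'E'
from fit import *
import sys
s=ctrl.get_state(); print(s['clock'],s['tcp_pos'].round(4),s['contact_force'].round(1))
k=sys.argv[1]; vs=[]
for n in ['scene','top']:
    save(n,n+k+'.png'); r=finder.trace('die',n); K,T=cam(n)
    if r: print(n,r[0]['p'],r[0]['uv'])
    if r and n=='scene': vs.append((K,T,r[0]['region']))
if vs: print('die',fit(vs,D,[.5698,-.0558,.015,.155],False))
K,T=cam('wrist'); save('wrist','w'+k+'.png'); np.savez('w'+k+'.npz',K=K,T=T)
a=cv2.imread('pics/scene%s.png'%k)[250:370,280:400]; b=cv2.imread('pics/w%s.png'%k)[0:300,150:450]
cv2.imwrite('pics/c%s.png'%k,np.hstack([cv2.resize(a,(400,400),interpolation=cv2.INTER_CUBIC),cv2.resize(b,(400,400))]))
E
python3 look.py 5
```

```text
16.05 [ 0.4807 -0.0711  0.0303] [-8.  -0.5 13.7]
scene 0.95 [329.5, 295.5]
top 0.61 [290.5, 261.9]
die (array([ 0.56893583, -0.05476361,  0.015     ,  0.15592265]), np.float64(0.15347466131460108))
```

View pics/c5.png

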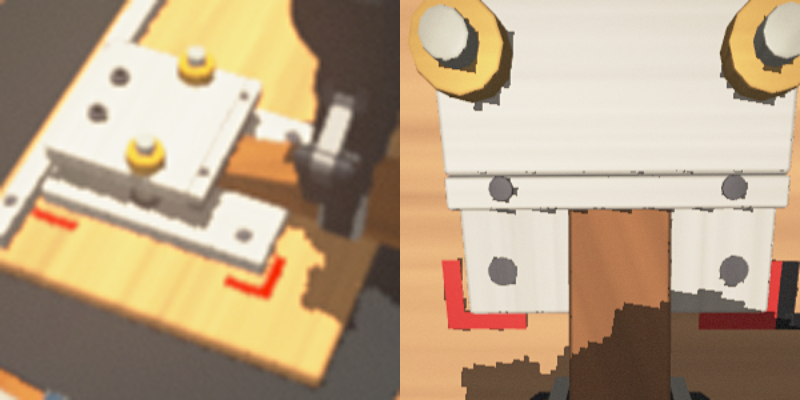

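The scene crop shows the wedge nose just under the lip with the top plate still down. The wrist crop shows the wedge centred in the mouth between the red corners. The downward press is more than needed, so I'll ease it before driving in.

Request:
{"method": "move_arm", "body": {"rows": [[0,0,0.02,0],[0,0,0,0],[0,0,0,0]]}}

```text
clock: 16.55
tcp_pos: [0.4813, -0.0708, 0.0304]
tcp_rot: [0.0, 0.997, 0.076, -0.001]
contact_force: [-5.7, -0.8, 4.9]
gripper_width: 0.0271
grasp_force: 51.1
```

Request:
{"method": "move_arm", "body": {"rows": [[0.04,0.006,0.003,0],[0.04,0.006,0.003,0],[0.04,0.006,0.003,0],[0.04,0.006,0.003,0],[0.04,0.006,0.003,0],[0,0,0,0],[0,0,0,0]]}}

```text
clock: 17.13
tcp_pos: [0.4867, -0.0695, 0.0306]
tcp_rot: [0.0, 0.997, 0.075, -0.004]
contact_force: [-10.4, -1.9, 8.5]
gripper_width: 0.0274
grasp_force: 51.7
```

Request:
{"method": "move_arm", "body": {"rows": [[0,0,0.015,0],[0.04,0.006,0.002,0],[0.04,0.006,0.002,0],[0.04,0.006,0.002,0],[0.04,0.006,0.002,0],[0.04,0.006,0.002,0],[0,0,0,0],[0,0,0,0]]}}

```text
clock: 17.8
tcp_pos: [0.499, -0.0683, 0.0324]
tcp_rot: [-0.0, 0.997, 0.076, 0.0]
contact_force: [-3.5, -0.0, -5.0]
gripper_width: 0.027
grasp_force: 50.1
```

```bash
python3 look.py 6
```

```text
17.8 [ 0.499  -0.0683  0.0324] [-3.5 -0.  -5. ]
scene 0.8 [326.4, 294.8]
top 0.76 [290.9, 255.6]
die (array([ 0.57420325, -0.0562963 ,  0.015     ,  0.17099993]), np.float64(0.1910691823899371))
```

View pics/c6.png

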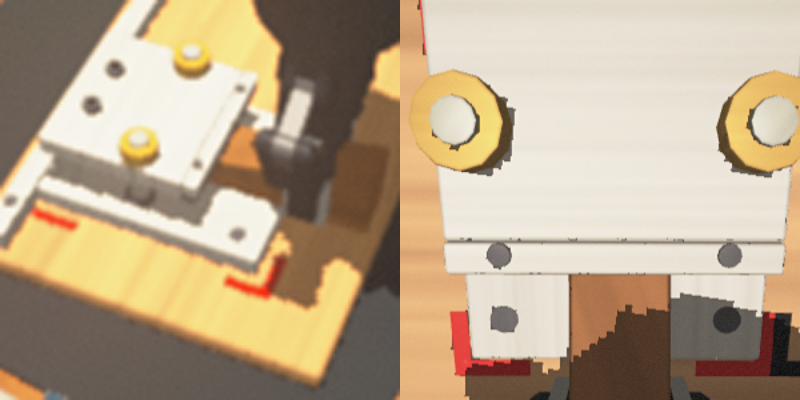

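The die set has seated against the fence, about 2 mm on. The wrench shows the wedge now rides slightly above the plate (Fz is −5 N), so I'll work out the mouth position and lift.

```bash
cat > m.py <<'E'
from h import *
d=np.load('w6.npz');K,T=d['K'],d['T']
p=onz(K,T,[[205.5,269],[421.5,268]],.027)[:,:2]; v=p[0]-p[1]; y=np.arctan2(-v[0],v[1]); print('front',p,np.linalg.norm(v),y)
x=np.array([np.cos(.152),np.sin(.152)]); c=p.mean(0)+.06*x; print('die',c)
t=np.array([.499,-.0683]); print('nose die x',(t-c)@x+.0786,'inside',(t-c)@x+.0786+.026, 'lateral',(t-c)@[-x[1],x[0]])
q=np.array([[184.5,205],[438.8,204]])
from scipy.optimize import brentq
for z in(.042,.044,.046,.048): 
    P=onz(K,T,q,z)[:,:2]; print(z,'lip width',np.linalg.norm(P[0]-P[1]),'lip x',(P.mean(0)-c)@x)
E
python3 m.py
```

```text
front [[ 0.50561656 -0.01886929]
 [ 0.52051282 -0.11353222]] 0.09582780414671944 0.15608123351113043
die [ 0.5723729  -0.05711583]
nose die x 0.004379613862736539 inside 0.030379613862736538 lateral 5.456817923850444e-05
0.042 lip width 0.09631971457097745 lip x -0.028595723303980476
0.044 lip width 0.09486603761849519 lip x -0.028236724603964206
0.046 lip width 0.09341236066601291 lip x -0.02787772590394794
0.048 lip width 0.09195868371353062 lip x -0.02751872720393167
```

Request:
{"method": "move_arm", "body": {"rows": [[0,0,-0.02,0],[0,0,-0.02,0],[0,0,0,0],[0,0,0,0]]}}

```text
clock: 18.38
tcp_pos: [0.4988, -0.0684, 0.0308]
tcp_rot: [0.0, 0.997, 0.076, 0.0]
contact_force: [-2.2, 0.3, -4.1]
gripper_width: 0.027
grasp_force: 50.1
```

Request:
{"method": "move_arm", "body": {"rows": [[0,0,-0.015,0],[0,0,0,0],[0,0,0,0],[0,0,0,0]]}}

```text
clock: 18.72
tcp_pos: [0.4989, -0.0685, 0.0305]
tcp_rot: [0.0, 0.997, 0.076, 0.0]
contact_force: [-3.7, 0.6, 0.1]
gripper_width: 0.0272
grasp_force: 50.6
```

```bash
python3 - <<'E'
from fit import *
s=ctrl.get_state(); print(s['clock'],s['tcp_pos'].round(4),s['contact_force'].round(1),s['grasp_force'])
c=np.array([.5724,-.0571]); vs=[]
for n in ['scene','wrist','top']:
    im=save(n,n+'7.png'); K,T=cam(n); r=finder.trace('die_top',n)
    if not r: print(n,'none'); continue
    R=r[0]['region']; print(n,r[0]['p'],R.sum())
    if n=='wrist':
        for row in range(170,215,5):
            u=np.flatnonzero(R[row]); 
            if len(u): print(row,u.min(),u.max())
    if n!='top':
        TP=[box(-.026,.06,-.042,.042,.027,.039),box(-.002,.018,-.043,-.023,.039,.05),box(-.002,.018,.023,.043,.039,.05)]
        big=[(K,T,cv2.resize(R.astype(np.uint8),None,fx=2,fy=2,interpolation=0)>0)]
        for L in np.arange(0,.010,.002):
            m=sil(K,T,TP,[c[0],c[1],.015+L,.152]); r2=big[0][2]; print(n,round(L,3),round((m&r2).sum()/(m|r2).sum(),3))
# is anything moved
for t in ('spool','tape','dye'):
    r=finder.spot_in(t,'top'); print(t,r[0]['uv'] if r else None)
E
```

```text
18.7167 [ 0.4989 -0.0685  0.0305] [-3.7  0.6  0.1] 50.594370514154434
scene 0.72 1948
scene 0.0 0.874
scene 0.002 0.874
scene 0.004 0.854
scene 0.006 0.823
scene 0.008 0.79
wrist 0.65 55577
170 180 440
175 181 440
180 183 438
185 181 438
190 182 439
195 183 438
200 184 438
205 185 436
wrist 0.0 0.924
wrist 0.002 0.926
wrist 0.004 0.918
wrist 0.006 0.898
wrist 0.008 0.876
top 0.77 1215
spool [397.1, 203.8]
tape [279.8, 174.0]
dye [208.7, 188.0]
```

```bash
python3 - <<'E'
from h import *
def blob(g,u,v):
    x0,y0=int(u)-14,int(v)-14; a=g[y0:y0+29,x0:x0+29].astype(float); m=(a<np.median(a)*.72).astype(np.uint8)
    n,l,st,ce=cv2.connectedComponentsWithStats(m); i=min(range(1,n),key=lambda i:np.hypot(*(ce[i]-14))+ (99 if st[i,4]<25 else 0)); return ce[i]+[x0,y0],st[i,4]
d7={'5':np.load('w5.npz')}; K,T7=cam('wrist')
ims={'5':('w5.png',d7['5']['T'],[(225.8,141.8),(400.5,140.3)]),'7':('wrist7.png',T7,[(223.5,191.3),(397.5,191.3)])}
out={}
for k,(f,T,g0) in ims.items():
    g=cv2.imread('pics/'+f,0); b=[blob(g,*p) for p in g0]; print(k,b); out[k]=(T,np.array([x[0] for x in b]))
T,q=out['5']; P=onz(K,T,q,.054); L=np.linalg.norm(P[0]-P[1]); print('L',L,P.mean(0))
T,q=out['7']
for z in np.arange(.052,.063,.001):
    P=onz(K,T,q,z); print(round((z-.054)*1e3),round(1e3*(np.linalg.norm(P[0]-P[1])-L),2),P.mean(0)[:2].round(4))
E
```

```text
5 [(array([225.7965616 , 140.02578797]), np.int32(349)), (array([400.37058824, 138.86176471]), np.int32(340))]
7 [(array([223.75223881, 190.45970149]), np.int32(335)), (array([396.77104377, 190.62289562]), np.int32(297))]
L 0.05602511129011059 [ 0.54938754 -0.06063102  0.054     ]
-2 2.89 [ 0.5508 -0.0596]
-1 2.4 [ 0.5509 -0.0596]
0 1.92 [ 0.551  -0.0596]
1 1.43 [ 0.5512 -0.0596]
2 0.94 [ 0.5513 -0.0595]
3 0.45 [ 0.5515 -0.0595]
4 -0.04 [ 0.5516 -0.0595]
5 -0.53 [ 0.5517 -0.0595]
6 -1.02 [ 0.5519 -0.0595]
7 -1.51 [ 0.552  -0.0595]
8 -2.0 [ 0.5522 -0.0595]
9 -2.49 [ 0.5523 -0.0595]
```

```bash
python3 -c "
from workcell import ticket
print(ticket.close_job())"
```

```text
the job is handed in; nothing more can be done
None
```

I handed in the job at about 19 s with the die set in the red corners, the wedge flat on the bottom plate and still gripped, and the top plate measured about 4 mm off its stops; hand-in returned no verdict.

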